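Hang up the stem guard and press the splined valve handle home

TASK

Lift the orange guard off the valve stem, hang it by its wire bail on the hook of the plywood rack and let go of it. Then take the red valve handle, turn it until it meshes with the splines of the stem, slide it on and push it fully down against the sprung collar; finish still gripping the handle and pressing it home, because the collar pushes back. Leave the other fittings on the bench where they lie.

Things in the scene. Friction and masses are not known exactly. Their poses are not given: they have to be found in the camera images.
- valve: Brass valve on a plywood foot (120 x 100 x 15) fixed to the bench. Origin at bench level under the stem axis, z up. Body 48 mm diameter up to z = 56. A horizontal outlet pipe (24 mm diameter, 33 at its end) runs along the valve's +x at height 38, ending 92 mm from the axis. The splined stem stands up from the body; at the start the guard covers it.
- stem_top (a point): Centre of the top of the upright stem, 92 mm above the bench; axes as the valve's. Six splines every 60 degrees, one along the valve's +x (over the outlet): core 17 mm diameter, 26 mm over the splines, each 3.6 mm wide. Around its foot sits a red sprung collar.
- collar (a joint): Red sprung collar round the foot of the stem, 42 mm diameter; value in m: 0 is up (its top 68 mm above the bench), 0.006 is pressed fully down (top at 62). It pushes up with 4 N at 0, rising to 10 N at 0.006, and springs back when let go.
- guard: Loose orange plastic stem guard, about 70 g: upside-down cup, 40 mm diameter, 34 mm tall, inside 32 mm wide and 30 deep, with a rigid wire bail upright on top. Origin at the centre of its open underside, z up. It starts over the stem, standing on the collar, underside 68 mm above the bench, and lifts straight off (clear of the stem after 25 mm).
- bail_under (a point): Underside of the bail's crown, 89 mm above the guard's underside; axes as the guard's. The bail is 6 mm steel wire in the guard's x-z plane: upright legs at x = -17 and +17 mm (40 over the outside), 34 to 78 mm above the underside, then an arch, top at 95. Grip both legs from above, closing along the guard's x: the hook then passes between the fingers.
- rack: Plywood slat rack, 350 mm long in x and 200 mm tall, fixed on the bench at the right. Its hook points along the rack's +y, from the notch in the top slat towards the middle of the bench. Origin at bench level under the hook seat; slat fronts at y = -74 mm.
- hook_seat (a point): Point on the upper side of the hook's level bar, 164 mm above the bench, where the bail should rest; axes as the rack's. The bar is 8 mm thick, runs along y from the slat (y = -71) to y = +28 mm and ends in an upturned tip at y = +36 mm, whose top is 14 mm higher than this point.
- handle: Loose red valve handle, about 180 g, standing on its hub. Origin at the centre of its underside, z up. Hub 44 mm diameter, 38 tall, bored 34 deep from below: six ridges 3.6 mm wide reach in to radius 10.2, groove bottoms at radius 15.5. A groove lies under each end of the bar, the rest every 60 degrees: it meshes with its x at a multiple of 60 degrees (give or take 8) to the valve's x.
- handle_bar (a point): Centre of the bar on top of the handle, 50 mm above the hub's underside; axes as the handle's. The bar is 74 mm long in x, 14 thick in y, from 37 to 63 mm above the underside: grip it across y from above. The handle's underside stops 92 mm above the bench when unmeshed, slides to 68 when meshed (onto the collar), and is at 62 when home.
- clamp_a: Loose bystander, to be left alone. Origin at the centre of its underside. Stainless worm-drive clamp lying flat, 50 mm ring, 13 mm tall.
- clamp_b: Loose bystander, to be left alone. Origin at the centre of its underside. Stainless worm-drive clamp lying flat, 42 mm ring, 13 mm tall.
- bushing: Loose bystander, to be left alone. Origin at the centre of its underside. Yellow brass hex bushing, 32 mm across flats, 26 mm tall.
- grommet: Loose bystander, to be left alone. Origin at the centre of its underside. Black rubber grommet, 36 mm diameter, 12 mm tall.
- coupling: Loose bystander, to be left alone. Origin at the centre of its underside. Orange plastic pipe coupling, open tube standing upright, 42 mm diameter, 45 mm tall. It has no bail.
Mind the look-alikes: they are no part of the job. Leave any black or pink look-alike of the guard alone.

How it is judged:
On the way, in this order (a step that is already met when the one before it is completed fails the run):
1. the guard hangs by its bail on the rack's hook, let go (x of bail_under in the frame of hook_seat between -0.02 and 0.02 m and y of bail_under in the frame of hook_seat between -0.07 and 0.034 m and z of bail_under in the frame of hook_seat between -0.02 and 0.008 m and contact force between guard and rack above 0.2 N and contact force between guard and the arm below 0.1 N and contact force between guard and the fingers below 0.1 N and height (world z) of guard above 0.05 m), for 0.3 s.
2. the handle is meshed and pressed home on the stem (z of handle in the frame of valve below 0.0645 m and horizontal distance between handle and valve below 0.004 m and angle between handle's own z axis and vertical below 0.1 rad and value of joint collar above 0.0045 m and contact force between handle and the fingers above 3 N), for 0.2 s.
At the end, for the whole second after the job is handed in: Guard hangs free on the hook, let go (crown anywhere along its bar, 20 mm sideways, -20 to +8 mm in height). Handle meshed, upright within 0.1 rad, centred within 4 mm, underside below 64.5 mm on the valve, collar pressed more than 4.5 mm, fingers bearing on the handle with over 3 N (all of step 1 and all of step 2); the arm keeps its last pose, push and grip.
It fails at once if a loose fitting was moved by more than 30 mm (distance of any of clamp_a, clamp_b, bushing, grommet, coupling from where it was at the start of the episode above 0.03 m).
It also fails if it takes over 59 s, if anything falls off the work surface, if the arm or the gripper's body presses on something with over 40 N, if the wrist force passes 120 N, or if a joint passes its speed limit or range.

ROBOT

A 6-joint arm with a two-finger parallel gripper is mounted at the origin on the work surface. World frame = base frame: x ahead of the robot, y to its left, z up, the work surface at z = 0. Lengths are in m, angles in rad, forces in N, time in s.
With the tool pointing down it reaches from about 0.275 to 0.825 m from the base axis. Payload 5.2 kg.
Tool frame: the origin (TCP) lies midway between the tips of the shut fingers; the grasp point (between the pads) lies 19 mm behind it; z points along the fingers, y is the line along which they close (so a half turn about z gives the same grasp; the last joint's range is limited). The gripper opens to 93 mm and grips with 3 to 60 N. Pads are 15 mm wide; open, the fingers measure 128 mm over their backs; the gripper's body (75 mm by 188 mm) begins 65 mm behind the grasp point.
Start: joints at [-1.365, 0.259, 1.535, -0, 1.348, -0.203], TCP at [0.219, -0.505, 0.219] pointing down, gripper open.
Joint ranges: [-3.14, 3.14], [-0.91, 2.08], [0.19, 2.58], [-1.22, 4.36], [0.22, 2.71], [-3.12, 3.12]. Speed limits (rad/s): [2.57, 2.57, 3.14, 3.14, 3.14, 3.14].

INTERFACE

Orientations are given as a rotation vector (axis times angle).
In Python, from plant import r gives the robot as it stands. Calls block until the motion is done:
- r.move_to(position, orientation): joint-space move of the TCP to a pose.
- r.line_to(position, vel=0.15, attitude=None): straight line of the TCP; attitude=None keeps the orientation; vel is the mean speed in m/s.
- r.goto_joints(angles): joint-space move.
- r.open() and r.gripper_close(strength=None): open the fingers fully, or close them until they stop; strength is the grip in N (None keeps the last).
- r.wait(seconds).
- r.solve_ik(position, orientation): joint angles nearest the present ones, or None.
- r.observe(): the state.
- r.get_image(name): name is "scene" or "side" or "wrist"; returns a dict with "img" (384x512x3 uint8, red, green, blue), "mtx" (3x3 intrinsics, pixels), "world_to_cam" (4x4, takes a point from world to camera coordinates); the wrist camera has in their place "mount" (4x4, takes a point from camera to tool coordinates, whose origin is the TCP and whose axes are the flange's). Camera axes: x right, y up, looking along -z (the intrinsics and any distortion apply to the point x, -y, -z); pixel columns grow to the right and rows downward; lengths in m; the calibration is good to about 2 mm. A picture is of the moment at which its call begins: read the wrist's pose just before it. There is no depth.
A pose or a line that the arm cannot do raises r.PlanningError and nothing moves.
- r.hand_in(): hands the job in; it is judged then, once.
The state is a dict: "t": time; "joints": joint angles; "joint_vel": joint speeds; "joint_torque": joint torques, N m; "position": TCP position; "orientation": TCP orientation; "force": force on the tool from outside, world axes, zero at the start; "ft_torque": the same for the moment, N m; "grip_width": finger opening in m; "grip_force": force on a finger pad.
Only numpy, scipy, OpenCV 4.12 (cv2) and the standard library are available. Lean on these libraries where they do the work, as an engineer would, in place of code of your own. Each camera call takes 0.05 s, during which the arm holds its last target. There are 200 camera calls.

## Working session

There is one attempt and no reset: what is moved stays moved. The work goes in short steps, each a Python script; the robot and the scene stay as the last script left them, time stands still between calls to the robot, and variables do not carry over. Pictures are saved under pics/ and viewed, at most 14 in all, crops included, and the job is handed in when it is done.

```bash
ls; mkdir -p pics; python3 - <<'E'
from plant import r
import cv2,pickle
D={}
for n in("scene","side","wrist"):
    s=r.observe(); D[n]=r.get_image(n); D[n]['s']=s
    cv2.imwrite(f"pics/a_{n}.png",D[n]['img'][:,:,::-1])
    print(n,[(k,v) for k,v in D[n].items() if k not in('img','s')])
pickle.dump(D,open('a.pkl','wb')); print(s)
E
```

```text
pics
scene [('mtx', array([[426.06910776,   0.        , 254.83574294],
       [  0.        , 426.06910776, 189.9130379 ],
       [  0.        ,   0.        ,   1.        ]])), ('world_to_cam', array([[ 0.28212338,  0.95937392, -0.00284174, -0.13753694],
       [-0.79052471,  0.23414609,  0.56590307,  0.338593  ],
       [ 0.54357804, -0.15740802,  0.82446688, -1.47118465],
       [ 0.        ,  0.        ,  0.        ,  1.        ]]))]
side [('mtx', array([[464.46210541,   0.        , 254.03141642],
       [  0.        , 464.46210541, 193.71709526],
       [  0.        ,   0.        ,   1.        ]])), ('world_to_cam', array([[-0.99919924, -0.0399652 ,  0.00191325,  0.5085786 ],
       [ 0.02142454, -0.49404061,  0.86917482, -0.11364467],
       [-0.03379152,  0.86851981,  0.49450124, -1.43743971],
       [ 0.        ,  0.        ,  0.        ,  1.        ]]))]
wrist [('mtx', array([[277.60489711,   0.        , 256.89611215],
       [  0.        , 277.60489711, 197.12827287],
       [  0.        ,   0.        ,   1.        ]])), ('mount', array([[ 3.19494268e-04,  9.57348495e-01,  2.
[... 281 characters left out ...]
0000000e+00]]))]
{'t': 0.1, 'joints': array([-1.36482045e+00,  2.59248196e-01,  1.53597130e+00,  1.61050168e-06,
        1.34801584e+00, -2.02816917e-01]), 'joint_vel': array([-0.00032796, -0.00186519, -0.00203437, -0.00068184, -0.00029159,
       -0.0010838 ]), 'joint_torque': array([ 2.51482765e-03, -4.38211620e+01, -2.84641188e+01,  7.19397794e-02,
        3.62221675e-02, -6.16598527e-05]), 'position': array([ 0.2185356 , -0.50417724,  0.21791359]), 'orientation': array([-3.07458788e+00, -6.37334429e-01,  1.60792697e-06]), 'force': array([ 0.17581107, -0.73765393, -0.11592614]), 'ft_torque': array([0.00045153, 0.0042362 , 0.00900566]), 'grip_force': 0.0, 'grip_width': 0.09297809258563365}
```

View pics/a_scene.png

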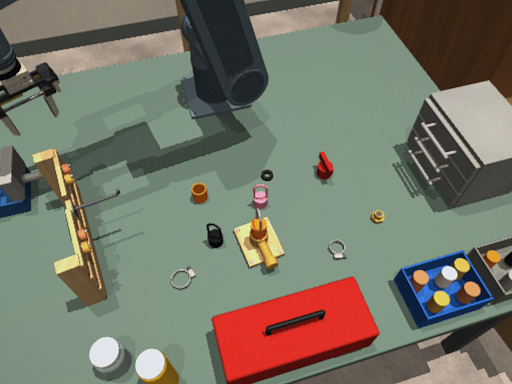

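View pics/a_side.png

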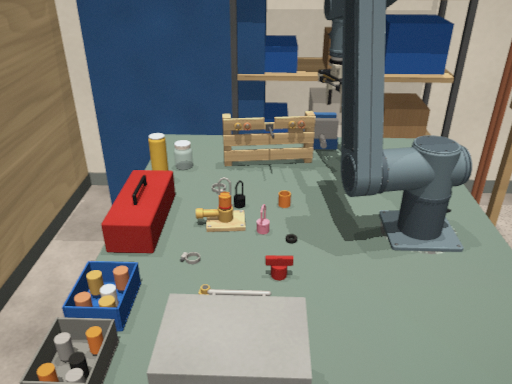

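The scene view shows these candidates for the guard:
- The orange cup with a bail on the valve, at (258,228) scene and (225,200) side. It is orange and on the stem, so this is the guard.
- The pink look-alike, at (261,195) scene and (263,226) side.
- The black look-alike, at (214,235) scene and (239,200) side.
- The orange coupling, at (200,192) scene and (285,199) side.

The handle is red, at (324,166) scene and (279,266) side. The red toolbox at (295,330) scene is ruled out by its size. The hook runs from about (80,205) to (118,192) in the scene view.

```bash
cat >h.py <<'E'
import numpy as np,cv2,pickle
from scipy.spatial.transform import Rotation as R
def cam(d):
    """camera centre, rotation cam->world"""
    if 'world_to_cam' in d: T=np.linalg.inv(d['world_to_cam'])
    else:
        B=np.eye(4);B[:3,:3]=R.from_rotvec(d['s']['orientation']).as_matrix();B[:3,3]=d['s']['position'];T=B@d['mount']
    return T[:3,3],T[:3,:3]
def ray(d,px):
    c,Rm=cam(d);u,v=np.linalg.inv(d['mtx'])[:2]@[px[0],px[1],1]
    w=Rm@np.array([u,-v,-1]);return c,w/np.linalg.norm(w)
def plane(d,px,z):
    c,w=ray(d,px);return c+w*(z-c[2])/w[2]
def proj(d,p):
    c,Rm=cam(d);q=Rm.T@(np.array(p)-c);return (d['mtx']@[q[0]/-q[2],-q[1]/-q[2],1])[:2]
def tri(obs):
    """least squares meeting point of rays [(d,px)..], and rms miss"""
    A=np.zeros((3,3));b=np.zeros(3);L=[ray(*o) for o in obs]
    for c,w in L: P=np.eye(3)-np.outer(w,w);A+=P;b+=P@c
    x=np.linalg.solve(A,b);return x,np.sqrt(np.mean([np.sum(((np.eye(3)-np.outer(w,w))@(x-c))**2) for c,w in L]))
def mask(img,lo,hi):
    h=cv2.cvtColor(img,cv2.COLOR_RGB2HSV);lo,hi=np.array(lo),np.array(hi)
    if lo[0]<0: return cv2.inRange(h,np.array([0,*lo[1:]]),hi)|cv2.inRange(h,np.array([180+lo[0],*lo[1:]]),np.array([180,*hi[1:]]))
    return cv2.inRange(h,lo,hi)
def blobs(m,amin=30):
    n,l,s,c=cv2.connectedComponentsWithStats(m)
    return [(c[i].round(1),s[i]) for i in range(1,n) if s[i,4]>=amin],l
def shot(r,n,name=None):
    s=r.observe();d=r.get_image(n);d['s']=s
    if name: cv2.imwrite(f'pics/{name}.png',d['img'][:,:,::-1]);pickle.dump(d,open(f'{name}.pkl','wb'))
    return d
def down(yaw):
    """tool down, closing line (tool y) at angle yaw about world z from world... returns rotvec; tool x at yaw"""
    return (R.from_euler('z',yaw)*R.from_euler('x',np.pi)).as_rotvec()
RED=((-6,150,60),(4,255,255));ORANGE=((5,170,90),(17,255,255))
E
python3 - <<'E'
from h import *
D=pickle.load(open('a.pkl','rb'));s,e=D['scene'],D['side']
for n,(lo,hi) in dict(red=RED,orange=ORANGE).items():
  for k in('scene','side'):
    print(n,k,[(tuple(c),list(map(int,t))) for c,t in blobs(mask(D[k]['img'],lo,hi))[0]])
print(tri([(s,(259,229)),(e,(225,201))]),'guard')
print(tri([(s,(324,166)),(e,(279,266))]),'handle')
print(tri([(s,(118,192)),(e,(270,129))]),'hook tip?')
def crop(im,x,y,w,h,f): return cv2.resize(im[y:y+h,x:x+w],None,fx=f,fy=f,interpolation=cv2.INTER_CUBIC)
a=crop(s['img'],180,150,160,130,2.5);b=crop(e['img'],180,150,160,130,2.5)
c=crop(s['img'],30,140,160,110,2.5);d=crop(e['img'],210,95,160,110,2.5)
cv2.imwrite('pics/b.png',np.vstack([np.hstack([a,b]),np.hstack([c,d])])[:,:,::-1])
E
```

```text
red scene [((np.float64(324.3), np.float64(167.2)), [317, 152, 16, 27, 262]), ((np.float64(293.1), np.float64(331.7)), [212, 277, 167, 107, 10883])]
red side [((np.float64(138.8), np.float64(212.7)), [102, 170, 73, 83, 4325]), ((np.float64(278.8), np.float64(265.4)), [266, 256, 27, 24, 461])]
orange scene [((np.float64(199.1), np.float64(193.0)), [192, 184, 15, 19, 218]), ((np.float64(257.7), np.float64(231.1)), [250, 218, 17, 21, 157]), ((np.float64(490.0), np.float64(262.5)), [485, 258, 12, 10, 50])]
orange side [((np.float64(284.0), np.float64(199.0)), [279, 191, 11, 17, 165]), ((np.float64(224.6), np.float64(201.5)), [219, 195, 12, 14, 132]), ((np.float64(94.8), np.float64(342.8)), [87, 333, 16, 21, 204]), ((np.float64(48.4), np.float64(376.5)), [37, 369, 21, 12, 134])]
(array([ 0.60077338, -0.02256745,  0.07669217]), np.float64(0.0007965919524757665)) guard
(array([0.43136396, 0.22906859, 0.02997209]), np.float64(0.0022343433205196423)) handle
(array([ 0.46882784, -0.33270116,  0.19137926]), np.float64(0.0037471228296651867)) hook tip?
```

View pics/b.png

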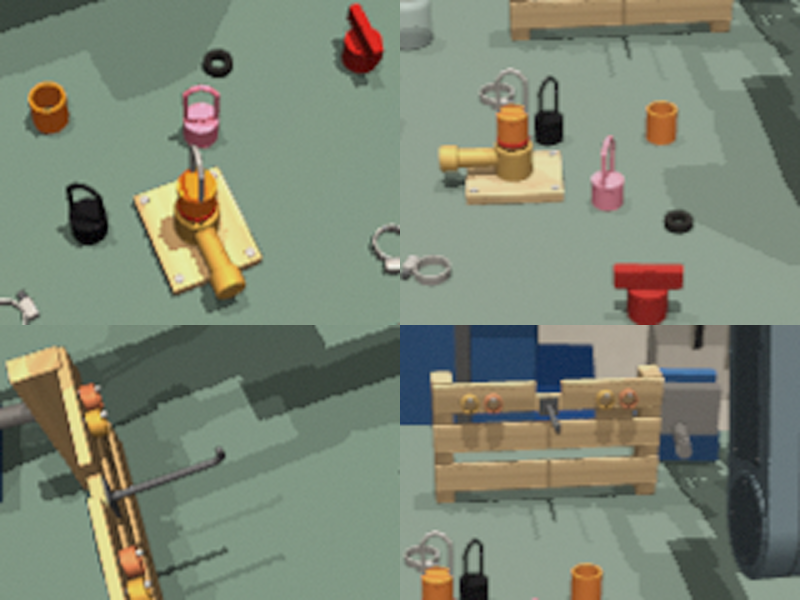

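The crop confirms the choice. The orange cup with a steel bail sits on the valve's red collar. The coupling is a bare tube with no bail, and the pink and black ones stand on the bench. Next I'll take paired wrist views of each thing.

```bash
python3 - <<'E'
from plant import r
from h import *
p=r.observe()['position']
r.line_to([p[0],p[1],0.34],vel=0.25)
for nm,xyz,yaws in [('rack',(0.46,-0.33,0.32),(0,np.pi)),('valve',(0.60,-0.022,0.31),(np.pi,0)),('hand',(0.43,0.229,0.27),(0,np.pi))]:
    for i,y in enumerate(yaws):
        r.move_to(list(xyz),down(y)); r.wait(0.15); shot(r,'wrist',f'w_{nm}{i}')
print(r.observe()['t'],r.observe()['joints'])
I=lambda n:cv2.resize(cv2.imread(f'pics/w_{n}.png'),(400,300))
cv2.imwrite('pics/c1.png',np.vstack([np.hstack([I('rack0'),I('rack1')]),np.hstack([I('hand0'),I('hand1')])]))
cv2.imwrite('pics/c2.png',np.vstack([np.hstack([I('valve0'),I('valve1')])]))
E
```

```text
13.5167 [ 2.59908771e-01  1.12815849e-01  1.59021376e+00  3.54260906e-05
  1.43851880e+00 -1.31072626e+00]
```

View pics/c1.png

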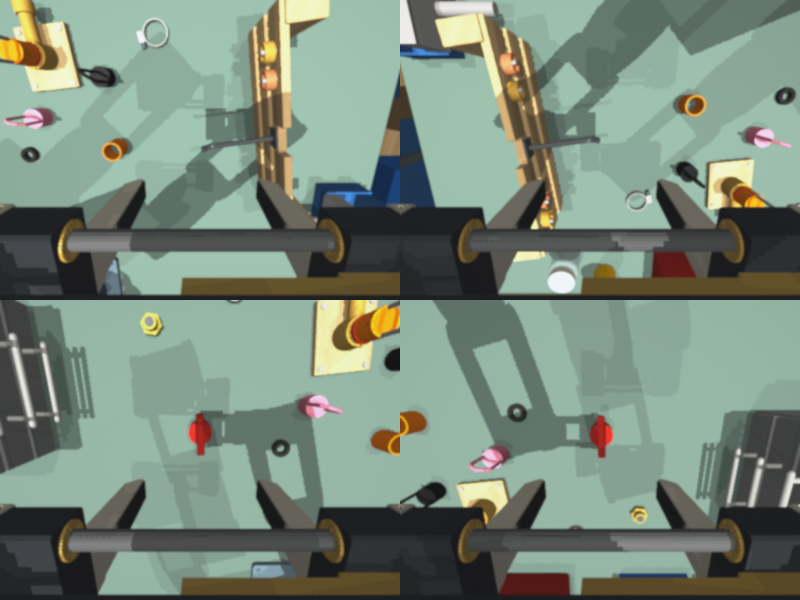

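View pics/c2.png

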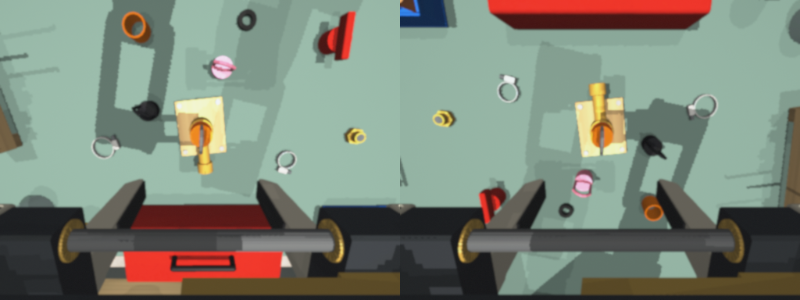

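The wrist views (given in 400×300 tiles) show:
- **Hook:** the bar runs from (205,148) to (275,138) in rack0 and from (130,147) to (198,140) in rack1.
- **Handle:** at (200,133) in both hand views, with its bar along world x.
- **Guard:** at (203,130) and (201,132) in the valve views, with its bail edge-on along x.

Now I'll measure these with masks.

```bash
cat >m.py <<'E'
from h import *
L=lambda n:pickle.load(open(n+'.pkl','rb'))
def pts(d,m,z):
    v,u=np.nonzero(m);return np.array([plane(d,(a,b),z)[:2] for a,b in zip(u,v)])
def comp(m,near):
    n,l,s,c=cv2.connectedComponentsWithStats(m)
    ok=[i for i in range(1,n) if s[i,4]>=25];i=min(ok,key=lambda i:np.hypot(*(c[i]-near)));return (l==i).astype(np.uint8),s[i]
E
python3 - <<'E'
from m import *
# hook
P=[]
for n,(x0,x1,y0,y1) in (('w_rack0',(258,350,165,205)),('w_rack1',(170,262,165,205))):
    d=L(n);h=cv2.cvtColor(d['img'],cv2.COLOR_RGB2HSV);m=((h[...,1]<50)&(h[...,2]<125)).astype(np.uint8)
    k=np.zeros_like(m);k[y0:y1,x0:x1]=m[y0:y1,x0:x1];v,u=np.nonzero(k)
    f=cv2.fitLine(np.c_[u,v].astype(np.float32),cv2.DIST_HUBER,0,.01,.01).ravel()
    print(n,len(u),'u',u.min(),u.max(),'line',f.round(2),'end v',v[u==u.min()].mean(),v[u==u.max()].mean())
    print('bench hsv',h[60,300],'hook hsv',h[int(f[3]),int(f[2])])
    q=[ray(d,f[2:]+t*f[:2]) for t in(-30,30)];nn=np.cross(q[0][1],q[1][1]);P.append((q[0][0],nn/np.linalg.norm(nn)))
    tip=u.min() if n=='w_rack0' else u.max();P[-1]+=((d,(tip,v[u==tip].mean())),)
dr=np.cross(P[0][1],P[1][1]);dr/=np.linalg.norm(dr);dr*=np.sign(dr[1])
A=np.array([P[0][1],P[1][1],dr]);x=np.linalg.solve(A,[P[0][1]@P[0][0],P[1][1]@P[1][0],dr@np.array([.46,-.36,.16])])
print('bar dir',dr,'point',x,'tip',tri([P[0][2],P[1][2]]))
# guard
def cyl(d,m,z,rad):
    p=pts(d,m,z);c=cam(d)[0][:2];a=p.mean(0)-c;a/=np.hypot(*a);b=np.array([-a[1],a[0]])
    t,s=p@a,p@b;return a*(t.max()-rad)+b*(s.max()+s.min())/2, np.ptp(s)
D=pickle.load(open('a.pkl','rb'))
vs=[('w0',L('w_valve0'),(258,172)),('w1',L('w_valve1'),(257,173)),('scene',D['scene'],(258,231)),('side',D['side'],(225,201))]
for n,d,nr in vs:
    m,s=comp(mask(d['img'],*ORANGE),nr);print(n,s,*[ (z,cyl(d,m,z,.02)) for z in(.095,.102,.109)])
# foot
for n,d,nr in vs[:2]:
    h=cv2.cvtColor(d['img'],cv2.COLOR_RGB2HSV);print('plate hsv',h[140,233] if n=='w0' else h[190,235], 'outlet',h[208,263] if n=='w0' else h[115,254])
# handle
for n in('w_hand0','w_hand1'):
    d=L(n);m,s=comp(mask(d['img'],*RED),(256,172));p=pts(d,m,.063);print(n,s,'x',p[:,0].min(),p[:,0].max(),'y',p[:,1].min(),p[:,1].max(),cam(d)[0])
    for z in(.06,.063,.066):
        q=pts(d,m,z); print(z,'far', q[:,0].min() if cam(d)[0][0]>.43 else q[:,0].max())
    for lo in np.arange(p[:,0].min(),p[:,0].max(),.008):
        k=p[(p[:,0]>=lo)&(p[:,0]<lo+.008)];print(np.round([lo+.004,k[:,1].min(),k[:,1].max(),k[:,1].mean()],4),end=' ')
    print()
C=lambda n,x,y:cv2.resize(L(n)['img'][y:y+96,x:x+128],(400,300),interpolation=cv2.INTER_CUBIC)
cv2.imwrite('pics/d.png',np.vstack([np.hstack([C('w_rack0',250,140),C('w_rack1',150,140)]),np.hstack([C('w_valve0',200,130),C('w_valve1',200,110)])])[:,:,::-1])
E
```

```text
w_rack0 1091 u 258 349 line [ 9.8000e-01 -1.8000e-01  3.0310e+02  1.8097e+02] end v 193.9 175.5
bench hsv [ 75  46 173] hook hsv [ 76  30 110]
w_rack1 1233 u 170 255 line [ 9.8000e-01 -1.8000e-01  2.1276e+02  1.7852e+02] end v 190.44444444444446 178.5
bench hsv [ 76  44 109] hook hsv [79 41 88]
bar dir [-0.18498448  0.98269614  0.0094356 ] point [ 0.45297306 -0.36117956  0.14508613] tip (array([ 0.45028034, -0.33186313,  0.17575246]), np.float64(0.00010718054140535226))
w0 [243 155  28  33 560] (0.095, (array([ 0.59889838, -0.02372576]), np.float64(0.0373901962984067))) (0.102, (array([ 0.59705361, -0.02371554]), np.float64(0.036701026824141884))) (0.109, (array([ 0.59520884, -0.02370532]), np.float64(0.03601185734987706)))
w1 [245 156  28  32 538] (0.095, (array([ 0.60063742, -0.02393036]), np.float64(0.03735380952672314))) (0.102, (array([ 0.60248135, -0.0238867 ]), np.float64(0.036665134180967555))) (0.109, (array([ 0.60432529, -0.02384303]), np.float64(0.03597645883521197)))
scene [250 218  17  21 157] (0.095, (array([ 0.59961796, -0.0243507 ]), np.float64(0.03952956573725472))) 
[... 811 characters left out ...]
8 0.2422 0.2299] [0.4276 0.212  0.2476 0.2301] [0.4356 0.2107 0.2489 0.2299] [0.4436 0.2108 0.2488 0.23  ] [0.4516 0.2136 0.2459 0.2297] [0.4596 0.219  0.2418 0.2303] [0.4676 0.2257 0.2351 0.2301] 
w_hand1 [243 149  29  52 857] x 0.3945810765898982 0.4656373413559583 y 0.2105589214685263 0.24879065816272275 [0.34890619 0.2289276  0.43473021]
0.06 far 0.46657940478572063
0.063 far 0.4656373413559583
0.066 far 0.4646952779261959
[0.3986 0.2229 0.2336 0.2286] [0.4066 0.2175 0.2417 0.2295] [0.4146 0.2134 0.2472 0.23  ] [0.4226 0.2106 0.2487 0.2299] [0.4306 0.2106 0.2488 0.2301] [0.4386 0.2132 0.2475 0.2302] [0.4466 0.2214 0.2393 0.2301] [0.4546 0.2255 0.2352 0.2309] [0.4626 0.2268 0.2353 0.2309]
```

View pics/d.png

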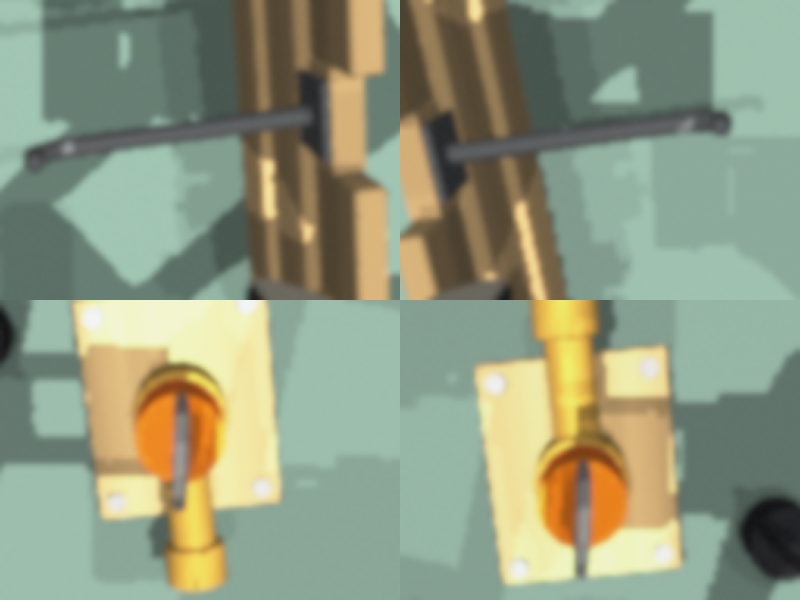

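Close crop: the bail is a thin grey line, at crop (180,395)–(178,505) in valve0 and (583,460)–(582,575) in valve1. The hook bar with its upturned tip is at crop (35,158) in rack0 and (722,123) in rack1. My hook mask caught shadow because the wood and bench shadows are grey-green, so I'll refine it with a red-minus-green metric.

```bash
python3 - <<'E'
from m import *
P=[]
for n,(a,b),(c0,r0),(c1,r1) in (('w_rack0',(274,325),(274,187.4),(346,177.1)),('w_rack1',(196,242),(170.8,189.3),(246,179.4))):
    d=L(n);g=d['img'].astype(float);U=[];V=[]
    W=cv2.GaussianBlur(g,(0,0),.7);w=np.clip(W[...,0]-W[...,1]+9,0,None)*(W[...,1]<140)
    def col(u):
        v0=r0+(u-c0)*(r1-r0)/(c1-c0);v=np.arange(int(v0)-4,int(v0)+6);k=w[v,u];return (k@v/k.sum() if k.sum()>8 else np.nan),k.sum()
    for u in range(a,b):
        v,s=col(u)
        if s>8:U.append(u);V.append(v)
    f=cv2.fitLine(np.c_[U,V].astype(np.float32),cv2.DIST_HUBER,0,.01,.01).ravel();res=np.array(V)-f[3]-(np.array(U)-f[2])*f[1]/f[0]
    e=[u for u in (range(255,275) if n[-1]=='0' else range(240,262)) if col(u)[1]>8];tu=min(e) if n[-1]=='0' else max(e)
    print(n,len(U),f.round(3),'res',res.std(),'tip',tu,col(tu)[0])
    q=[ray(d,f[2:]+t*f[:2]) for t in(-25,25)];nn=np.cross(q[0][1],q[1][1]);P.append((q[0][0],nn/np.linalg.norm(nn),(d,(tu,f[3]+(tu-f[2])*f[1]/f[0]))))
dr=np.cross(P[0][1],P[1][1]);dr/=np.linalg.norm(dr);dr*=np.sign(dr[1])
x=np.linalg.solve(np.array([P[0][1],P[1][1],dr]),[P[0][1]@P[0][0],P[1][1]@P[1][0],dr@np.array([.46,-.36,.16])])
print('bar dir',dr,'yaw',np.degrees(np.arctan2(-dr[0],dr[1])),'point',x,'tip ray',tri([p[2] for p in P]),[plane(*p[2],.172) for p in P])
# slat front: rack yaw via plate; valve plate and bail
for n,nr in(('w_valve0',(240,150)),('w_valve1',(245,185))):
    d=L(n);g=d['img'];h=cv2.cvtColor(g,cv2.COLOR_RGB2HSV)
    m,s=comp(mask(g,(14,30,120),(38,255,255)),nr)
    p=pts(d,m,.015).astype(np.float32);rc=cv2.minAreaRect(p);print(n,s,'rect',rc)
    roi=np.zeros(g.shape[:2],np.uint8)
    if n[-1]=='0': roi[158:193,250:266]=1
    else: roi[158:196,250:268]=1
    b=((h[...,1]<90)&roi.astype(bool)&(h[...,2]<190)).astype(np.uint8);v,u=np.nonzero(b);print('bail px',len(u),u.min(),u.max(),v.min(),v.max())
    q=pts(d,b,.16).astype(np.float32);f=cv2.fitLine(q,cv2.DIST_HUBER,0,.001,.001).ravel();print('bail yaw',np.degrees(np.arctan2(f[1],f[0])),f[2:],'x range',q[:,0].min(),q[:,0].max(),cam(d)[0])
    o=mask(g,(20,120,120),(30,255,255));
    q=pts(d,o,.038);k=(np.abs(q[:,0]-.65)<.05)&(np.abs(q[:,1]+.02)<.04)&(q[:,0]>.63)
    f=cv2.fitLine(q[k].astype(np.float32),cv2.DIST_HUBER,0,.001,.001).ravel();print('outlet yaw',np.degrees(np.arctan2(f[1],f[0])),f[2:])
E
```

```text
w_rack0 51 [ 9.90000e-01 -1.41000e-01  3.03000e+02  1.82281e+02] res 0.1898625702240073 tip 260 190.85285516313274
w_rack1 46 [ 9.91000e-01 -1.32000e-01  2.18500e+02  1.81211e+02] res 0.10167219595441393 tip 253 179.1357492024781
bar dir [-0.1390897   0.99004148  0.02172389] yaw 7.997074365276283 point [ 0.45575991 -0.3605394   0.15743473] tip ray (array([ 0.45208003, -0.33435009,  0.1579524 ]), np.float64(9.497626291557021e-05)) [array([ 0.45585705, -0.33430994,  0.172     ]), array([ 0.44893514, -0.33407508,  0.172     ])]
w_valve0 [ 223  123   67  101 4414] rect ((0.6225017309188843, -0.0203423872590065), (0.1692630499601364, 0.10206780582666397), 5.931883335113525)
bail px 118 255 259 161 192
bail yaw -1.9023454 [ 0.5905914  -0.02261524] x range 0.5710951 0.6078112 [ 0.51881104 -0.02340391  0.47477796]
outlet yaw 1.0201485 [ 0.668568   -0.01399783]
w_valve1 [ 223  105   68   96 4397] rect ((0.6162316203117371, -0.021144650876522064), (0.1537703424692154, 0.1026548221707344), 5.790147304534912)
bail px 133 256 260 163 195
bail yaw -0.52787095 [ 0.60808533 -0.02303027] x range 0.5880854 0.6261738 [ 0.68065931 -0.02208227  0.4746806 ]
outlet yaw 5.375803 [ 0.6626519  -0.01518769]
```

The hook bar axis comes out at z≈0.158 (0.160 expected), yaw 8°, tip at y≈-0.334. The guard is at (0.600,-0.023) with its bail yaw about -1°, and the valve yaw is about 5.9°. These agree with the given sizes, so I'll grasp the bail now.

```bash
python3 - <<'E'
from plant import r
from h import *
yaw=np.radians(88.8);g=np.array([.5998,-.0232])
r.move_to([*g,.215],down(yaw))
r.line_to([*g,.109],vel=.12)
r.gripper_close(30);s=r.observe();print(s['t'],s['grip_width'],s['grip_force'],s['force'])
if .032<s['grip_width']<.046:
    r.line_to([*g,.195],vel=.12)
    v=shot(r,'side','e_valve_side');v=shot(r,'scene','e_valve_scene')
    r.move_to([.446,-.291,.19],down(np.radians(98)));r.wait(.1)
    a=shot(r,'side','e_side');b=shot(r,'scene','e_scene')
    s=r.observe();print(s['t'],s['grip_width'],s['position'],s['force'])
    C=lambda d,x,y:cv2.resize(d['img'][y:y+120,x:x+160],(400,300),interpolation=cv2.INTER_CUBIC)
    cv2.imwrite('pics/e.png',np.vstack([np.hstack([C(a,200,60),C(b,50,130)]),np.hstack([C(pickle.load(open('e_valve_side.pkl','rb')),150,130),C(pickle.load(open('e_valve_scene.pkl','rb')),180,160)])])[:,:,::-1])
E
```

```text
16.625 0.039560799479630704 29.977716291323304 [ 0.15060205 -0.04434261 -0.75549292]
18.975 0.039368103633974305 [ 0.4467169  -0.29012289  0.18999233] [-0.2472354   0.90208274 -0.19570528]
```

View pics/e.png

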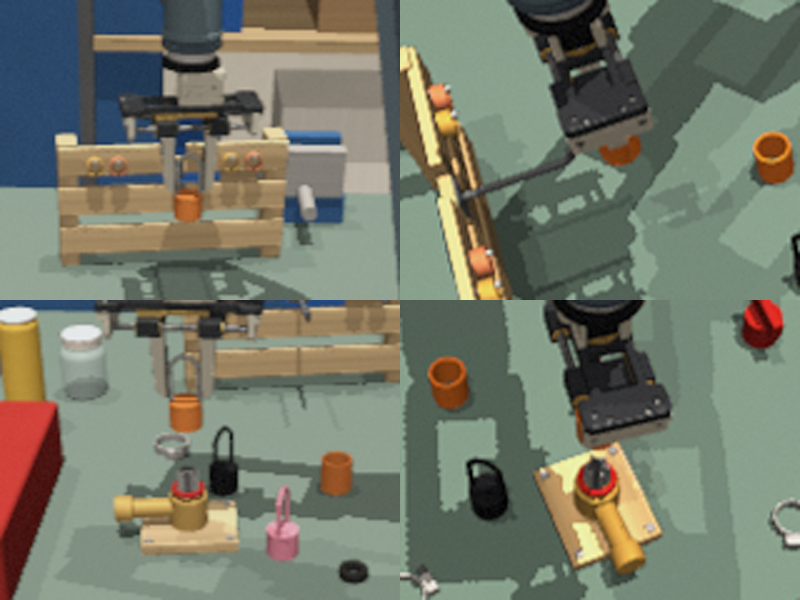

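The guard is in hand at (187,205) in the side crop, in front of the hook tip. The stem and red collar are exposed at (187,485) side and (597,475) scene. Next I'll check the guard's height, then measure the stem and collar and hang the guard.

```bash
python3 - <<'E'
from m import *
def zat(d,px,xy):  # height on ray where it comes nearest (in range) to a vertical axis xy
    c,w=ray(d,px);k=w[:2];t=((np.array(xy)-c[:2])@k)/(k@k);p=c+t*w;return p[2],np.hypot(*(p[:2]-xy))
for n,nr,xy,tz in(('e_valve_side',(224,174),(.5998,-.0232),.195),('e_side',(275,142),(.4467,-.2901),.19)):
    d=L(n);m,s=comp(mask(d['img'],*ORANGE),nr);v,u=np.nonzero(m);print(n,s,'centroid',u.mean(),v.mean(),'z bottom',zat(d,(u.mean(),v.max()),xy),'expect front-bottom ~',tz-.041,'top',zat(d,(u.mean(),v.min()),xy))
# stem / collar
dd=[L('e_valve_side'),L('e_valve_scene')];O=[];S=[]
for d,nr in zip(dd,((225,204),(259,229))):
    m,s=comp(mask(d['img'],*RED),nr);v,u=np.nonzero(m);print('collar',s,(u.min()+u.max())/2,v.mean());O.append((d,((u.min()+u.max())/2,(v.min()+v.max())/2)))
    h=cv2.cvtColor(d['img'],cv2.COLOR_RGB2HSV)
    k=np.zeros_like(m);x,y,w,hh=s[:4];k[y-8:y+hh,x+1:x+w-1]=1
    g=((h[...,1]<70)&(h[...,2]<150)&(k>0));v,u=np.nonzero(g&(np.indices(g.shape)[0]<y+hh));print('stem px',len(u),u.min(),u.max(),v.min(),v.max())
print('collar ctr',tri(O))
E
python3 - <<'E'
from plant import r
from h import *
d=np.array([-.139,.990]);seat=np.array([.4572,-.370])
r.line_to([*(seat+.08*d),.148],vel=.15)
r.line_to([*(seat+.002*d),.148],vel=.12)
s=r.observe();print(s['t'],s['force'],s['position'])
a=shot(r,'side','f_side');b=shot(r,'scene','f_scene')
C=lambda d,x,y:cv2.resize(d['img'][y:y+120,x:x+160],(400,300),interpolation=cv2.INTER_CUBIC)
cv2.imwrite('pics/f.png',np.hstack([C(a,200,60),C(b,50,130)])[:,:,::-1])
E
```

```text
e_valve_side [218 168  12  15 151] centroid 223.80794701986756 174.87417218543047 z bottom (np.float64(0.1436852303064211), np.float64(0.0020015222486571894)) expect front-bottom ~ 0.154 top (np.float64(0.19092883488760604), np.float64(0.0005738681590559662))
e_side [270 136  11  12 113] centroid 274.6106194690266 141.64601769911505 z bottom (np.float64(0.14382076209436334), np.float64(0.001733433601616566)) expect front-bottom ~ 0.149 top (np.float64(0.18536873505991203), np.float64(0.0027225950171293613))
collar [219 203  13   6  31] 225.0 206.25806451612902
stem px 109 220 230 195 206
collar [251 227  15  11  60] 258.0 233.31666666666666
stem px 95 254 263 219 234
collar ctr (array([ 0.60054718, -0.02447982,  0.0598589 ]), np.float64(0.00022949851180170837))
20.2083 [-0.28245106 -0.02274358  0.04563315] [ 0.45673806 -0.36757851  0.14792698]
```

View pics/f.png

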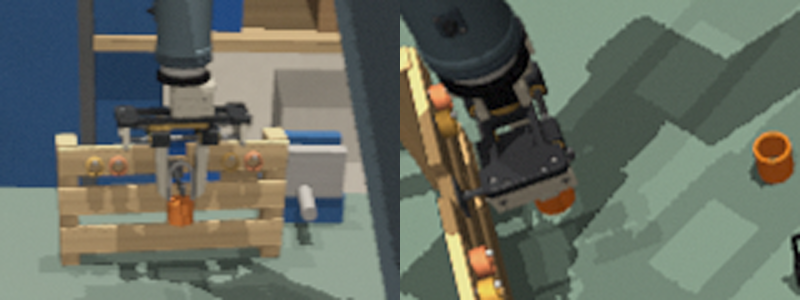

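The bail now straddles the hook bar between the fingers, at (178,175) in the side crop, and the measured guard height matches. Lowering, releasing and checking.

```bash
python3 - <<'E'
from plant import r
from h import *
p=r.observe()['position'][:2]
for z in(.122,.118,.116,.114,.112):
    r.line_to([*p,z],vel=.06 if z<.12 else .1);s=r.observe();print(z,s['force'].round(2),round(s['t'],2))
    if s['force'][2]>2.5: break
r.open();r.wait(.1);print(r.observe()['t'])
r.line_to([*p,.24],vel=.2)
a=shot(r,'side','g_side');b=shot(r,'wrist','g_wrist')
C=lambda d,x,y,w=160:cv2.resize(d['img'][y:y+w*3//4,x:x+w],(400,300),interpolation=cv2.INTER_CUBIC)
cv2.imwrite('pics/g.png',np.hstack([C(a,200,60),C(b,150,80,240)])[:,:,::-1]);print(r.observe()['t'])
E
```

```text
0.122 [-0.31  0.6  -0.  ] 20.72
0.118 [ 0.37  1.09 -1.3 ] 20.97
0.116 [-0.02 -0.27  0.29] 21.22
0.114 [-1.18  2.03  8.67] 21.47
22.5583
23.4417
```

View pics/g.png

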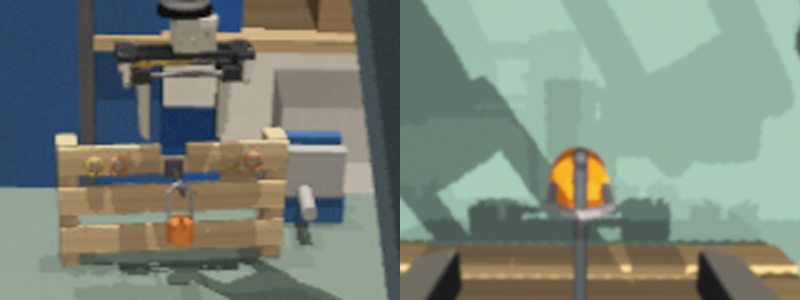

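The guard hangs by its bail on the hook bar, let go, at (180,215) in the side crop and (580,180) in the wrist crop. Contact came at about the expected height. On the way to the handle I'll take two close wrist views of the stem.

```bash
python3 - <<'E'
from plant import r
from h import *
for i,y in enumerate((95.,5.)):
    r.move_to([.6002,-.024,.175],down(np.radians(y)));r.wait(.12);shot(r,'wrist',f'k{i}')
print(r.observe()['t'])
E
python3 - <<'E'
from m import *
C=[]
for n in('k0','k1'):
    d=L(n);g=d['img'];u,v=proj(d,[.6002,-.024,.08]);print(n,u,v,cam(d)[0])
    m,s=comp(mask(g,*RED),(u,v));vv,uu=np.nonzero(m);print('collar',s)
    for z in (.068,): p=pts(d,m,z).astype(np.float32);print('circ',cv2.minEnclosingCircle(p))
    x,y=int(u)-50,int(v)-38;C.append(cv2.resize(g[y:y+75,x:x+100],(400,300),interpolation=cv2.INTER_CUBIC));print('crop',x,y,'x4')
cv2.imwrite('pics/k.png',np.hstack(C)[:,:,::-1])
E
```

```text
26.5833
k0 257.0027209070222 198.15565375594477 [0.59311319 0.05509823 0.33995489]
collar [237 174  38  35 333]
circ ((0.5989193320274353, -0.021513311192393303), 0.019379423931241035)
crop 207 160 x4
k1 257.0878274354223 199.19421258984454 [ 0.68053949 -0.01709055  0.33975376]
collar [238 177  37  31 316]
circ ((0.6003719568252563, -0.022847430780529976), 0.019381342455744743)
crop 207 161 x4
```

View pics/k.png

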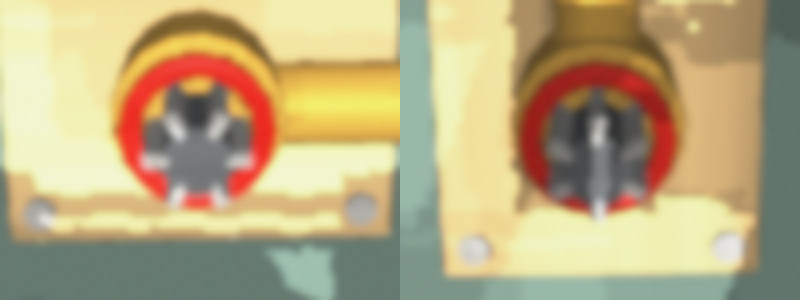

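The crops show the six-spline stem inside the red collar. The top face is centred near (197,160) in k0 and (198,170) in k1 of the crops, with splines along the outlet direction. The plate edge puts the valve yaw at about 6°.

```bash
python3 - <<'E'
from m import *
a,b=L('k0'),L('k1')
print('stem top tri',tri([(a,(255.7,199.6)),(b,(256.1,203.1))]))
for z in(.068,.092): print(z,'collar mids',plane(a,(255.5,192),z),plane(b,(256,193),z),'stem',plane(a,(255.7,199.6),z),plane(b,(256.1,203.1),z))
# plate edges yaw from masks
for d in(a,b):
    m=mask(d['img'],(14,30,120),(38,255,255));m,s=comp(cv2.morphologyEx(m,cv2.MORPH_CLOSE,np.ones((5,5))),(256,220));print(s,cv2.minAreaRect(pts(d,m,.015).astype(np.float32)))
# handle ends in two views (height check)
for n in('w_hand0','w_hand1'):
    d=L(n);m,s=comp(mask(d['img'],*RED),(256,172));v,u=np.nonzero(m);print(n,'top px',u[v==v.min()].mean(),v.min(),'bottom',u[v==v.max()].mean(),v.max())
    k=cv2.cvtColor(d['img'],cv2.COLOR_RGB2HSV)[...,2].astype(float);print('V col along bar',k[146:202:3,256].astype(int))
E
```

```text
stem top tri (array([ 0.59881535, -0.02312432,  0.08815365]), np.float64(8.54432354523456e-05))
0.068 collar mids [ 0.59844172 -0.02125697  0.068     ] [ 0.60296783 -0.02263358  0.068     ] stem [ 0.59932847 -0.02930927  0.068     ] [ 0.59220531 -0.02367767  0.068     ]
0.092 collar mids [ 0.59797148 -0.01451863  0.092     ] [ 0.60981859 -0.02214405  0.092     ] stem [ 0.59877997 -0.02186032  0.092     ] [ 0.60000657 -0.02309593  0.092     ]
[243 179  26  13 113] ((0.5987540483474731, -0.027442213147878647), (0.030326779931783676, 0.01492807362228632), 4.905177116394043)
[248 184  17   4  38] ((0.597213625907898, -0.02289232239127159), (0.003735225647687912, 0.019340895116329193), 5.070833683013916)
w_hand0 top px 256.5 146 bottom 256.5 197
V col along bar [104 131 149 153 131 162 166 166 166 166 167 166 166 166 166 164 165 162
 151]
w_hand1 top px 255.5 149 bottom 257.5 200
V col along bar [153 126 181 169 168 169 170 169 170 169 168 167 167 166 163 136 134 134
 138]
```

```bash
python3 - <<'E'
from plant import r
from h import *
h=[.4326,.2298];v=[.5992,-.0230]
r.move_to([*h,.13],down(np.radians(1.6)))
r.line_to([*h,.042],vel=.12);s=r.observe();print('touch',s['force'].round(1))
r.gripper_close(50);s=r.observe();print(s['t'],s['grip_width'],s['grip_force'],s['force'].round(2))
if .010<s['grip_width']<.018:
    r.line_to([*h,.16],vel=.2)
    s=r.observe();print('lift',s['t'],s['grip_width'],s['force'].round(2))
    r.move_to([*v,.15],down(np.radians(5.9)));r.wait(.1)
    a=shot(r,'side','n_side');b=shot(r,'scene','n_scene');s=r.observe();print(s['t'],s['position'],s['grip_width'],s['force'].round(2))
    C=lambda d,x,y:cv2.resize(d['img'][y:y+90,x:x+120],(400,300),interpolation=cv2.INTER_CUBIC)
    cv2.imwrite('pics/n.png',np.hstack([C(a,165,140),C(b,200,170)])[:,:,::-1])
E
```

```text
touch [ 0.6 -0.3  0.2]
29.85 0.013682889772160697 49.99466300010681 [ 0.25 -0.62 -0.21]
lift 30.5917 0.013633909367901627 [-0.05  0.19 -2.32]
31.95 [ 0.598899   -0.02147073  0.15027211] 0.013794173718860792 [ 0.55  0.06 -3.06]
```

View pics/n.png

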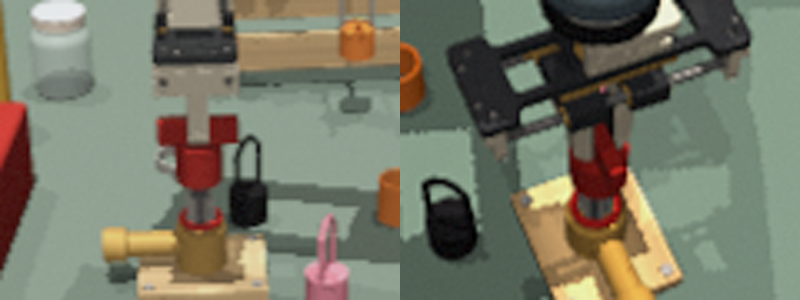

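The handle is upright in the grip with its hub directly above the stem: hub at (199,165) over collar (202,220) in the side crop, and (598,170) over (597,215) in the scene crop. Descending with force watch.

```bash
cat >dn.py <<'E'
from plant import r
from h import *
v=[.5992,-.0230]
r.line_to([*v,.139],vel=.1,attitude=down(np.radians(5.9)))
for z in(.134,.130,.126,.121,.116,.112,.110,.108):
    r.line_to([*v,z],vel=.08);s=r.observe();print(z,s['position'].round(4),s['force'].round(1),s['ft_torque'].round(2),round(s['grip_width'],4),round(s['t'],2))
    if s['force'][2]>18 or np.hypot(*s['force'][:2])>15: print('stop');break
E
python3 dn.py
```

```text
0.134 [ 0.599  -0.0229  0.1338] [-0.7  0.6 -1.5] [ 0.08 -0.03  0.01] 0.0133 32.46
0.13 [ 0.599  -0.023   0.1297] [ 0.   0.3 -2.4] [ 0.05 -0.01  0.01] 0.0137 32.71
0.126 [ 0.5989 -0.023   0.1256] [ 0.2 -0.1 -1.1] [ 0.05  0.   -0.  ] 0.0135 32.96
0.121 [ 0.5989 -0.0229  0.1205] [-0.2  0.1 -2.1] [ 0.02 -0.01  0.07] 0.0137 33.21
0.116 [ 0.5989 -0.0229  0.1155] [ 0.3 -0.5 -1.5] [0.03 0.03 0.  ] 0.0135 33.46
0.112 [ 0.5989 -0.0229  0.1117] [ 0.1  0.3 -1.6] [-0.01  0.02  0.06] 0.0134 33.71
0.11 [ 0.5993 -0.0231  0.11  ] [-0.1  0.5 -2. ] [0.06 0.02 0.  ] 0.0136 33.96
0.108 [ 0.5994 -0.0231  0.1085] [-0.9  0.7  2.6] [0.12 0.29 0.01] 0.0136 34.21
```

Meshed without resistance, and the collar is starting to push back. Pressing home.

```bash
python3 - <<'E'
from plant import r
from h import *
v=[.5992,-.0230]
for z in(.106,.105,.104,.1032,.1025,.1018,.101):
    r.line_to([*v,z],vel=.05);r.wait(.1);s=r.observe();print(z,s['position'].round(4),s['force'].round(1),round(s['grip_width'],4),round(s['t'],2))
    if s['force'][2]>20: break
r.wait(.4);s=r.observe();print(s['position'].round(4),s['force'].round(1),s['grip_force'])
a=shot(r,'side','p_side');b=shot(r,'scene','p_scene')
C=lambda d,x,y:cv2.resize(d['img'][y:y+90,x:x+120],(400,300),interpolation=cv2.INTER_CUBIC)
cv2.imwrite('pics/p.png',np.hstack([C(a,165,120),C(b,200,170)])[:,:,::-1])
E
```

```text
0.106 [ 0.5994 -0.0231  0.1064] [-1.4 -0.8  5. ] 0.0134 34.56
0.105 [ 0.5994 -0.0231  0.1056] [-1.5  1.4  5.6] 0.0137 34.91
0.104 [ 0.5994 -0.0231  0.1047] [-2.4 -0.8  6.9] 0.0135 35.26
0.1032 [ 0.5994 -0.0231  0.104 ] [-3.2  0.5  8. ] 0.0135 35.61
0.1025 [ 0.5995 -0.0231  0.1039] [-3.3  0.8 10.3] 0.0139 35.96
0.1018 [ 0.5995 -0.0231  0.1038] [-5.   0.9 14.3] 0.0136 36.31
0.101 [ 0.5996 -0.023   0.1038] [-6.2  1.1 18.9] 0.0134 36.66
[ 0.5996 -0.023   0.1038] [-6.7 -0.1 19.3] 50.006664991378784
```

View pics/p.png

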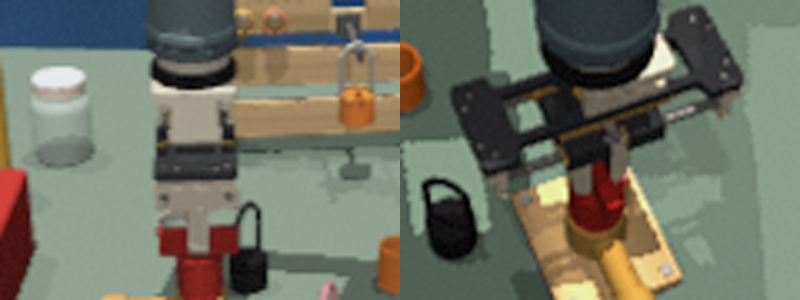

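The handle is seated on the hard stop: the TCP stopped at 0.1038 while the force rose to 19 N, and 0.104 was expected for home. The guard still hangs on the hook at (357,85) in the side crop. Handing in.

```bash
python3 -c "
from plant import r
print(r.hand_in())"
```

```text
the job is handed in; nothing more can be done
None
```

I handed the job in at about 37 s; the simulator gave no verdict: the guard hangs released on the hook, and the handle is meshed and pressed home with the gripper still holding it at about 19 N.

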